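# Clamp a freshly glued counter-edge block and hold the squeeze

## Task

Stand the glued wooden block on the bed of the bench clamp, right up against the fixed jaw and with its glue line parallel to the jaw faces, then pump the clamp's trigger until the moving jaw's sprung rubber pad meets the block and is pushed about half-way in, with the block gripped between both jaws. Never drive the pad home, as that would crush the joint, and move the jaw by its trigger only, not by hand; leave the other things on the counter alone. The catch is worn and slips back under load when the trigger is let go, so finish while still holding the trigger squeezed, with the clamp gripping the block.

Things in the scene. Friction and masses are not known exactly. Their poses are not given: they have to be found in the camera images.
- block_center (a point): Centre (half-way up) of the loose wooden block: two light wood strips glued together, 60 x 46 x 50 mm tall, 90 to 155 g, standing on the counter. Its x axis runs along the 60 mm length, across the glue line (a thin dark line over the middle of the top, running along y); y runs along the 46 mm width; z up. Either way round is good.
- clamp: Steel bench clamp bolted to the counter. Origin on its underside; x runs along it from fixed jaw to trigger, z up. Flat bed 335 x 90 mm, top 12 mm above the counter, from x = -155 to +180 mm. Fixed jaw: dark block 25 mm thick, 56 mm wide, top 60 mm above the counter, its face (looking to +x) at x = -120 mm. Moving jaw opposite, then the fixed grip and the trigger.
- seat (a point): Where the block's centre belongs: 30 mm from the fixed jaw's face, 37 mm above the counter (block standing on the bed). Axes as clamp; the block's x axis should lie along this x axis.
- fixed_grip (a point): Middle of the fixed upright grip, 108 mm above the counter: black bar 12 mm thick along the clamp's x, 24 mm wide, from 60 mm to 130 mm above the counter. It does not move. Axes as clamp.
- trigger_grip (a point): Middle of the black trigger handle, 10 mm thick along the clamp's x, 30 mm wide, about 108 mm above the counter, its top 24 mm higher. On the +x side of the fixed grip: 37 mm from it centre to centre when let go, 14 mm squeezed, clear between. Fingers from above can squeeze the two together (48 mm overall at rest, 25 mm squeezed) or push the trigger towards the grip.
- trigger_joint (a joint): Trigger angle, rad: 0 let go, 0.27 fully squeezed (towards the fixed grip), about a level pivot 86 mm below the grip point. A spring (1 to 2 N at the handle) returns it; under load it takes up to 10 N. Its pawl pushes the jaw's rack: about 11 mm of jaw advance for a full pump, in 5.5 mm teeth; letting go fetches the next teeth.
- jaw_joint (a joint): Advance of the moving jaw towards the fixed jaw, m: 0 fully open, at most 0.08. Only about 3 N of friction holds it when the trigger is let go, so from a harder squeeze it then slips back till about 7 mm of pad squeeze or less is left; from a lighter one it stays, and pumping on squeezes harder still.
- pad_joint (a joint): How far the sprung pad is pushed into the moving jaw, m: 0 free, 0.009 half-way, 0.018 fully home. Spring 0.4 N per mm. The gap seen between pad and jaw body is 18 mm minus this.
- pad: Rubber pad on two rods before the moving jaw, 8 mm thick, 42 mm wide, 17 to 55 mm above the counter. Its face towards the fixed jaw lies 115 mm from the fixed jaw's face, minus joint jaw_joint, plus joint pad_joint. This frame has the clamp's axes; its origin is 5 mm to the +x side of the pad's face, at counter height.
- trigger: The trigger's handle; origin at its pivot, 22 mm above the counter, z along the lever upwards.
- block: The same wooden block, origin at the centre of its underside.
- detergent: Bystander: white bottle, 72 mm diameter, 200 mm tall; origin at its underside.
- mug: Bystander: white mug, 80 mm diameter, 90 mm tall.
- screwdriver: Bystander: screwdriver lying on the counter.
- coin_tray: Bystander: grey divided coin tray, 100 x 140 x 35 mm.
- jaw: The moving jaw: dark block 24 mm thick, 50 mm wide, top 58 mm above the counter, 18 mm behind the unpushed pad, with a toothed bar to +x; origin that of clamp when fully open, moving with the jaw.
There are look-alikes about, which are no part of the job. There is more than one size of the block; the job needs the largest.

How it is judged:
By the outcome, as a careful person would: the job done as asked, in the order asked, and still so for the second after the job is handed in, while the arm keeps its last pose, push and grip.
It also fails if it takes over 67 s, if anything falls off the work surface, if the arm or the gripper's body presses on something with over 40 N, if the wrist force passes 120 N, or if a joint passes its speed limit or range.

## Robot

A 6-joint arm with a two-finger parallel gripper is mounted at the origin on the work surface. World frame = base frame: x ahead of the robot, y to its left, z up, the work surface at z = 0. Lengths are in mm, angles in rad, forces in N, time in s.
With the tool pointing down it reaches from about 275 to 1000 mm from the base axis. Payload 8.4 kg.
Tool frame: the origin (TCP) lies midway between the tips of the shut fingers; the grasp point (between the pads) lies 19 mm behind it; z points along the fingers, y is the line along which they close (so a half turn about z gives the same grasp; the last joint's range is limited). The gripper opens to 85 mm and grips with 20 to 120 N. Pads are 22 mm wide; open, the fingers measure 114 mm over their backs; the gripper's body (76 mm by 85 mm) begins 54 mm behind the grasp point. The pads swing forward as they close: fully open they stand 13 mm farther back than shut.
Start: joints at [-0.002, 0.353, 1.633, -0, 1.155, -0.002], TCP at [625.002, -0, 231.281] pointing down, gripper open.
Joint ranges: [-2.63, 2.63], [-0.92, 2.1], [0.06, 2.66], [-1.3, 4.44], [0, 2.69], [-3.02, 3.02]. Speed limits (rad/s): [2.22, 2.22, 2.79, 3.14, 3.14, 3.14].

## Interface

Orientations are given as [roll, pitch, yaw] about the fixed x, y, z axes, in that order (R = Rz(yaw) Ry(pitch) Rx(roll)).
In Python, from rig import telemetry, optics, r gives the robot as it stands.
- The arm moves only by the tool play_rows, never from a script. Its arguments are lists of equal length, an entry for each row: "dp": the shift along the tool's x, y, z in units of 40 mm (1.0 is 40 mm), a list of three; "rot": the turn, a rotation vector about the tool's x, y, z in units of 6 degrees (1.0 is 6 degrees), a list of three. In form: {"dp": [[tx, ty, tz], ...], "rot": [[ax, ay, az], ...]}. A call has 1 to 5 rows; each row is the pose to reach, as a shift and turn from the pose commanded when the call began, along the tool's axes at that moment; what a row does not reach only later rows make up. A row lasts 1/12 s, in which the tool goes at most 41.7 mm and 7.16 degrees, less where a joint would pass 70% of its speed; a pose out of reach is approached as far as the arm can. A call with a gripper value outside its range is refused whole. "fingers" is the opening, from 0 (shut) to 1 (fully open), set as the call begins (left out, the last holds). The fingers move at their own pace and stop on an object; "grip_force" is the grip in N (left out, the last holds). Time passes only in rows, so rows that repeat a pose let the fingers close. It gives the time, the measured TCP pose, the force, the opening and the grip force at its end, in the units of the state.
- telemetry.sense(): the state, without advancing time (a new reading comes with each control period).
- optics.grab_frame(name): name is "scene" or "side" or "wrist"; returns a dict with "color" (480x640x3 uint8, red, green, blue), "mtx" (3x3 intrinsics, pixels), "R" (3x3) and "t" (3): a world point X has camera coordinates R X + t; the wrist camera has in their place "mount" (4x4, takes a point from camera to tool coordinates, whose origin is the TCP and whose axes are the flange's). Camera axes: x right, y down, z forward; pixel columns grow to the right and rows downward; lengths in mm; the calibration is good to about 2 mm. A picture is of the moment at which its call begins: read the wrist's pose just before it. There is no depth.
- r.sign_off(): hands the job in; it is judged then, once.
The state is a dict: "clock": time; "qpos": joint angles; "qvel": joint speeds; "joint_efforts": joint torques, N m; "eef_pos": TCP position; "tcp_rot": TCP orientation; "contact_force": force on the tool from outside, world axes, zero at the start; "wrist_torque": the same for the moment, N m; "opening": opening from 0.0 (shut) to 1.0 (fully open); "grasp_force": force on a finger pad.
Only numpy, scipy, OpenCV 4.12 (cv2) and the standard library are available. Lean on these libraries where they do the work, as an engineer would, in place of code of your own. Each camera call takes 0.05 s, during which the arm holds its last target. There are 200 camera calls.

## Working session

There is one attempt and no reset: what is moved stays moved. The work goes in short steps, Python scripts to look and compute and a tool call to move; the robot and the scene stay as the last step left them, time stands still between calls to the robot, and variables do not carry over. Pictures are saved under pics/ and viewed, at most 10 in all, crops included, and the job is handed in when it is done.

Besides the shell and the picture viewer there is one more tool, called after "Request:" by a JSON object that holds its "fn" and its "kwargs". play_rows: Moves the arm, as the interface text tells. Its arguments: {"type":"object","properties":{"dp":{"type":"array"},"rot":{"type":"array"},"fingers":{"type":"number"},"grip_force":{"type":"number"}},"required":["dp","rot"]}

```bash
mkdir -p pics; ls
python3 - <<'E'
from rig import telemetry, optics, r
import cv2,numpy as np
s=telemetry.sense();print(s)
for n in ["scene","side"]:
    f=optics.grab_frame(n);cv2.imwrite(f"pics/{n}0.png",f["color"][:,:,::-1]);print(n,f["mtx"].round(1).tolist(),f["R"].round(4).tolist(),f["t"].round(1).tolist())
    np.savez(f"{n}.npz",**{k:f[k] for k in("mtx","R","t")})
E
```

```text
pics
{'clock': 0.0, 'qpos': array([-2.39534961e-03,  3.53670263e-01,  1.63416076e+00, -1.71419847e-05,
        1.15518909e+00, -2.41702918e-03]), 'qvel': array([-6.29162472e-04,  4.38396824e-04, -3.78736742e-06, -1.28324802e-03,
        1.14247924e-03,  1.44679689e-03]), 'joint_efforts': array([-2.03471049e-03, -6.05236173e+01, -3.42063046e+01, -2.62302356e-04,
        9.48130677e-03,  3.61521288e-06]), 'eef_pos': array([ 6.24510253e+02, -1.29342722e-03,  2.30536476e+02]), 'tcp_rot': array([-3.14016516e+00,  1.22225517e-05,  1.57082495e+00]), 'contact_force': array([-0.69394419,  0.23568603,  0.96537113]), 'wrist_torque': array([ 0.00684039, -0.02994171,  0.02664685]), 'grasp_force': 0.0, 'opening': 0.9964772087764128}
scene [[464.2, 0.0, 323.2], [0.0, 464.2, 245.5], [0.0, 0.0, 1.0]] [[0.033, 0.9994, 0.0051], [0.6671, -0.0182, -0.7447], [-0.7442, 0.028, -0.6674]] [-48.5, -280.1, 1547.8]
side [[516.2, 0.0, 314.7], [0.0, 516.2, 236.4], [0.0, 0.0, 1.0]] [[0.6775, -0.7355, -0.0035], [-0.495, -0.4523, -0.7419], [0.5441, 0.5043, -0.6705]] [-354.5, 341.5, 1179.6]
```

View pics/scene0.png

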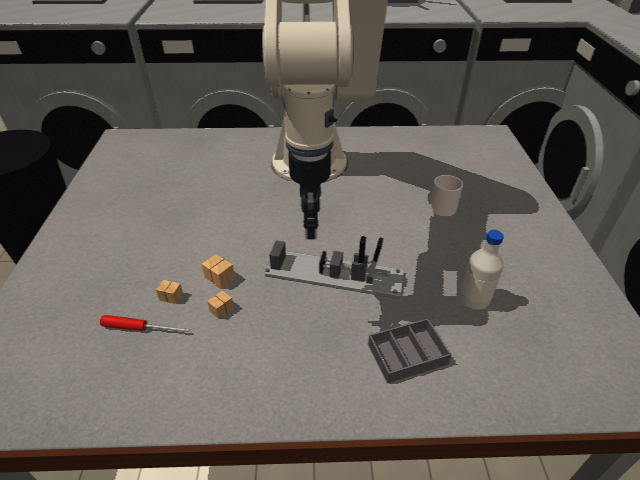

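View pics/side0.png

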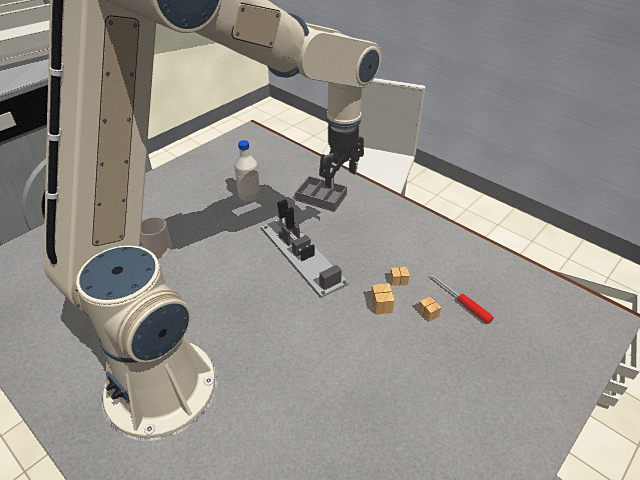

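Run:
```python
import cv2
a=cv2.imread("pics/scene0.png")[228:318,195:415];cv2.imwrite("pics/sc.png",cv2.resize(a,None,fx=3.6,fy=3.6,interpolation=cv2.INTER_CUBIC))
a=cv2.imread("pics/side0.png")[192:320,250:410];cv2.imwrite("pics/sd.png",cv2.resize(a,None,fx=4.6,fy=4.6,interpolation=cv2.INTER_CUBIC))
```

```text
(no output)
```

View pics/sc.png

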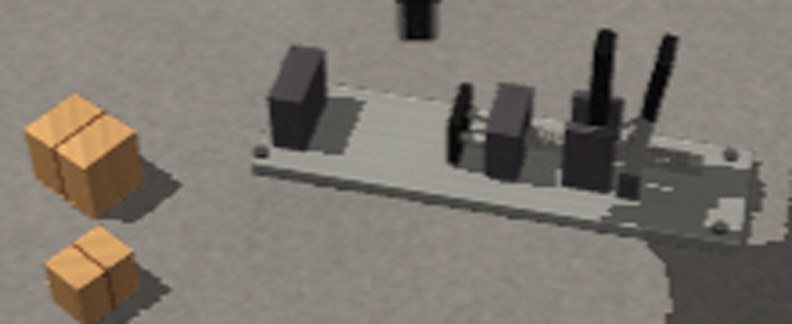

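View pics/sd.png

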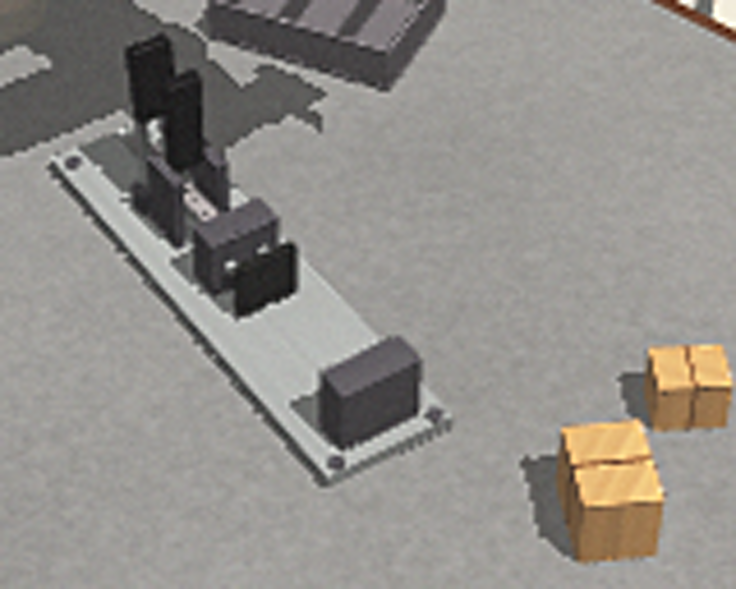

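```bash
cat > geo.py <<'E'
import numpy as np
from scipy.optimize import least_squares
C={n:dict(np.load(n+".npz")) for n in("scene","side")}
def proj(c,X):
    p=(C[c]["R"]@np.atleast_2d(X).T).T+C[c]["t"];q=(C[c]["mtx"]@p.T).T;return q[:,:2]/q[:,2:]
def T(p,L):
    c,s=np.cos(p[2]),np.sin(p[2]);L=np.atleast_2d(L)
    return np.c_[p[0]+c*L[:,0]-s*L[:,1],p[1]+s*L[:,0]+c*L[:,1],L[:,2]]
def px(c,u): u=np.array(u,float);return u/3.6+[195,228]-.36 if c=="scene" else u/4.6+[250,192]-.39
def fit(obs,p0):
    f=lambda p:np.concatenate([(proj(c,T(p,[l]))[0]-px(c,u)) for c,l,u in obs])
    r=least_squares(f,p0,loss="soft_l1");return r.x,f(r.x).reshape(-1,2)
E
python3 - <<'E'
from geo import *
np.set_printoptions(precision=2,suppress=True)
s,d="scene","side"
cl=[(s,(-155,-45,12),(253,163)),(s,(180,-45,12),(745,233)),(s,(180,45,12),(752,150)),(s,(-145,-28,60),(271,97)),(s,(-120,-28,60),(308,98)),(s,(-120,28,60),(326,53)),(s,(-145,28,60),(294,47)),
(d,(-155,45,12),(325,478)),(d,(-155,-45,12),(450,416)),(d,(180,45,12),(52,158)),(d,(-145,28,60),(338,390)),(d,(-145,-28,60),(420,349)),(d,(-120,-28,60),(400,338)),(d,(-120,28,60),(320,376))]
p,e=fit(cl,[620,50,1.5]);print("clamp",p,np.degrees(p[2]));print(e.T)
b=[(s,(30,-23,50),(137,133)),(s,(30,23,50),(75,95)),(s,(-30,23,50),(27,130)),(s,(-30,-23,50),(90,164)),(s,(30,-23,0),(97,217))]
# generic: top corners ordering by world
# scene: right=+y, down=+x.  60-edges: (27,130)->(90,164) ; 46-edges: (27,130)->(75,95)
b=[(s,(-30,23,50),(75,95)),(s,(30,23,50),(137,133)),(s,(30,-23,50),(90,164)),(s,(-30,-23,50),(27,130)),(s,(30,-23,0),(96,217)),
(d,(-30,23,50),(560,430)),(d,(-30,-23,50),(640,420)),(d,(30,-23,50),(663,493)),(d,(30,23,50),(577,503))]
for y in (0.5,):
    q,e=fit(b,[640,-220,y]);print("block",q,np.degrees(q[2]));print(e.T)
np.save("clamp.npy",p);np.save("block.npy",q)
E
```

```text
clamp [525.62  47.61  -4.96] -284.0092752816354
[[-0.51 -0.41  0.81 -0.99 -1.28 -0.01 -0.77 -0.24  0.09 -1.94  0.28 -0.08
  -1.14 -1.11]
 [ 0.18  2.56 -0.76  0.22  1.47 -1.06 -0.82 -0.88 -1.19 -0.34  0.88  1.3
  -1.87 -1.83]]
block [ 534.2  -222.11    7.09] 406.2658597683456
[[  1.86   0.52  -1.71  -0.05  -0.33   2.64   3.34  -5.66  -4.46]
 [ -1.06  -0.16   1.43  -1.12   1.32  15.42  16.67 -16.65 -17.96]]
```

Run:
```python
from geo import *
np.set_printoptions(precision=2,suppress=True)
s,d="scene","side"
b=[(s,(-30,23,50),(75,95)),(s,(30,23,50),(137,133)),(s,(30,-23,50),(90,164)),(s,(-30,-23,50),(27,130)),(s,(30,-23,0),(96,217)),
(d,(30,23,50),(560,430)),(d,(30,-23,50),(640,420)),(d,(-30,-23,50),(663,493)),(d,(-30,23,50),(577,503)),(d,(-30,-23,0),(657,556)),(d,(-30,23,0),(580,562))]
q,e=fit(b,[540,-220,.8]);print("block",q,np.degrees(q[2]));print(e.T)
np.save("block.npy",q)
p=np.load("clamp.npy");print("seat",T(p,[[-90,0,37]]))
from rig import optics,telemetry
f=optics.grab_frame("wrist");print(f["mtx"].round(1).tolist(),f["mount"].round(3).tolist())
```

```text
block [ 534.88 -224.16    0.89] 50.74521913330442
[[-0.25 -0.15 -1.35 -1.25  0.01 -0.75 -0.9  -0.08  0.81 -0.69 -1.31]
 [-0.68 -0.81  1.46 -0.04  1.35 -1.27 -0.97  0.46  0.28 -0.5   0.19]]
seat [[503.83 -39.71  37.  ]]
[[335.4, 0.0, 320.3], [0.0, 335.4, 242.6], [0.0, 0.0, 1.0]] [[-0.0, -0.954, -0.3, 76.497], [1.0, -0.0, 0.0, -1.047], [-0.0, -0.3, 0.954, -142.102], [0.0, 0.0, 0.0, 1.0]]
```

Request:
{"fn": "play_rows", "kwargs": {"dp": [[-0.8,-0.32,0.29],[-1.6,-0.64,0.58],[-2.4,-0.96,0.87],[-3.2,-1.28,1.15],[-4.0,-1.6,1.44]], "rot": [[0,0,0.95],[0,0,1.9],[0,0,2.85],[0,0,3.8],[0,0,4.75]]}}

```text
clock: 0.57
eef_pos: [560.1, -161.2, 173.1]
tcp_rot: [-3.141, 0.0, 1.069]
contact_force: [0.1, -0.3, -0.3]
opening: 0.996
grasp_force: 0.0
```

```bash
cat > go.py <<'E'
# usage: go.py x y z yawdeg -> dp, rot from the measured pose
import sys,numpy as np
from rig import telemetry
from scipy.spatial.transform import Rotation as Q
def to(x,y,z,yaw):
    s=telemetry.sense();R=Q.from_euler("xyz",s["tcp_rot"]);G=Q.from_euler("xyz",[180,0,yaw],degrees=True)
    d=R.inv().apply(np.array([x,y,z])-s["eef_pos"])/40;w=(R.inv()*G).as_rotvec(degrees=True)/6
    print("t",round(s["clock"],2),"at",s["eef_pos"].round(1),np.degrees(s["tcp_rot"]).round(2),"F",s["contact_force"].round(1),"op",round(s["opening"],3),"g",round(s["grasp_force"],1),"\ndp",d.round(3),"rot",w.round(3))
if __name__=="__main__": to(*map(float,sys.argv[1:5]))
E
python3 go.py 535 -224 150 50.7
```

```text
t 0.57 at [ 560.1 -161.2  173.1] [-179.99    0.     61.25] F [ 0.1 -0.3 -0.3] op 0.996 g 0.0 
dp [-1.679  0.206  0.577] rot [-1.000e-03  1.000e-03  1.758e+00]
```

Request:
{"fn": "play_rows", "kwargs": {"dp": [[-0.8,0.1,0.3],[-1.6,0.2,0.55],[-1.68,0.206,0.577],[-1.68,0.206,0.577]], "rot": [[0,0,0.9],[0,0,1.7],[0,0,1.758],[0,0,1.758]]}}

```text
clock: 0.9
eef_pos: [534.9, -224.3, 149.7]
tcp_rot: [-3.14, 0.001, 0.887]
contact_force: [0.3, 0.5, -0.1]
opening: 1.001
grasp_force: 0.0
```

```bash
cat > wsnap.py <<'E'
import sys,cv2,numpy as np
from rig import telemetry,optics
s=telemetry.sense();f=optics.grab_frame("wrist")
cv2.imwrite(f"pics/{sys.argv[1]}.png",f["color"][:,:,::-1]);np.savez(sys.argv[1]+".npz",mtx=f["mtx"],mount=f["mount"],p=s["eef_pos"],r=s["tcp_rot"])
E
cat >> geo.py <<'E'
from scipy.spatial.transform import Rotation as Q
def addw(n):
    w=np.load(n+".npz");A=Q.from_euler("xyz",w["r"]).as_matrix();M=w["mount"];Rc=(A@M[:3,:3]).T
    C[n]=dict(mtx=w["mtx"],R=Rc,t=-Rc@(A@M[:3,3]+w["p"]))
E
python3 wsnap.py w1; python3 go.py 535 -224 50 50.7
```

```text
t 0.95 at [ 535.8 -223.3  150.3] [-179.95   -0.     50.91] F [-0.2  1.   1.4] op 1.001 g 0.0 
dp [-0.026 -0.003  2.508] rot [-0.008 -0.     0.036]
```

View pics/w1.png

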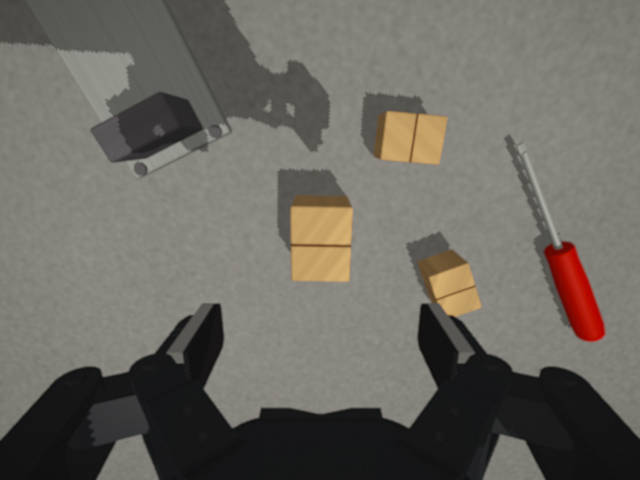

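Run:
```python
import geo
from geo import *
geo.px=lambda c,u:np.array(u,float)
addw("w1");np.set_printoptions(precision=2,suppress=True)
w="w1"
b=[(w,(30,23,50),(291.5,206)),(w,(30,-23,50),(352,207)),(w,(-30,-23,50),(350.5,281.5)),(w,(-30,23,50),(292,281.5)),(w,(30,23,0),(295,196)),(w,(30,-23,0),(350,196))]
# tool y -> image right; tool y at -39deg => image right = block -y
q,e=fit(b,[535,-224,.89]);print("block",q,np.degrees(q[2]));print(e.T)
p=np.load("clamp.npy")
L=[(-155,45,12),(-155,-45,12),(-145,28,60),(-145,-28,60),(-120,-28,60),(-120,28,60),(-145,28,12),(-145,-28,12)]
print(proj(w,T(p,L)).T)
np.save("block.npy",q)
```

```text
block [ 533.48 -226.4     0.88] 50.21747457847396
[[-0.8   1.64  0.11 -0.03  0.59 -1.73]
 [ 0.29 -0.08  0.81  0.25 -0.97 -0.45]]
[[134.57 229.66 109.29 180.17 158.8   86.43 144.97 204.54]
 [175.99 126.75 159.33 121.64  83.55 123.66 155.58 124.33]]
```

```bash
python3 go.py 533.7 -226 8 50.4
```

```text
t 0.95 at [ 535.8 -223.3  150.3] [-179.95   -0.     50.91] F [-0.2  1.   1.4] op 1.001 g 0.0 
dp [-0.085  0.004  3.558] rot [-0.008 -0.     0.086]
```

Request:
{"fn": "play_rows", "kwargs": {"dp": [[-0.085,0,0.8],[-0.085,0,1.6],[-0.085,0,2.4],[-0.085,0,3.1],[-0.085,0,3.54]], "rot": [[0,0,0.08],[0,0,0.08],[0,0,0.08],[0,0,0.08],[0,0,0.08]]}}

```text
clock: 1.37
eef_pos: [533.8, -223.7, 6.8]
tcp_rot: [-3.14, 0.0, 0.884]
contact_force: [-1.0, 0.7, -0.1]
opening: 1.002
grasp_force: 0.0
```

Request:
{"fn": "play_rows", "kwargs": {"dp": [[0,0,0],[0,0,0],[0,0,0],[0,0,0],[0,0,0]], "rot": [[0,0,0],[0,0,0],[0,0,0],[0,0,0],[0,0,0]], "fingers": 0.45, "grip_force": 25}}

```text
clock: 1.78
eef_pos: [535.4, -225.8, 10.7]
tcp_rot: [3.139, -0.001, 0.881]
contact_force: [0.3, 0.7, 5.2]
opening: 0.536
grasp_force: 27.3
```

Request:
{"fn": "play_rows", "kwargs": {"dp": [[0,0,0],[0,0,0],[0,0,0],[0,0,0],[0,0,0]], "rot": [[0,0,0],[0,0,0],[0,0,0],[0,0,0],[0,0,0]], "fingers": 0.3}}

```text
clock: 2.2
eef_pos: [535.4, -225.9, 10.7]
tcp_rot: [3.139, -0.001, 0.881]
contact_force: [0.7, 2.6, 7.5]
opening: 0.537
grasp_force: 27.6
```

Run:
```python
from geo import *
import go
p=np.load("clamp.npy");X=T(p,[[-200,0,0]])[0];print(X)
go.to(533,-226,130,50.4)
go.to(X[0],X[1],150,76)
```

```text
[ 477.20099911 -146.43959738    0.        ]
t 2.2 at [ 535.4 -225.9   10.7] [ 1.7985e+02 -7.0000e-02  5.0450e+01] F [0.7 2.6 7.5] op 0.537 g 27.6 
dp [-0.037 -0.036 -2.982] rot [ 0.025 -0.012  0.009]
t 2.2 at [ 535.4 -225.9   10.7] [ 1.7985e+02 -7.0000e-02  5.0450e+01] F [0.7 2.6 7.5] op 0.537 g 27.6 
dp [ 0.61  -2.377 -3.488] rot [ 0.028 -0.006 -4.258]
```

Request:
{"fn": "play_rows", "kwargs": {"dp": [[0,0,-0.5],[0,0,-1.2],[0,0,-2.0],[0.1,-0.4,-2.7],[0.25,-1.0,-3.2]], "rot": [[0,0,0],[0,0,0],[0,0,-0.5],[0,0,-1.4],[0,0,-2.3]]}}

```text
clock: 2.62
eef_pos: [511.5, -193.8, 140.3]
tcp_rot: [3.136, -0.0, 1.125]
contact_force: [-0.6, -0.3, -0.7]
opening: 0.535
grasp_force: 26.8
```

```bash
python3 go.py 477 -146.5 155 76
```

```text
t 2.62 at [ 511.5 -193.8  140.3] [ 1.797e+02 -1.000e-02  6.445e+01] F [-0.6 -0.3 -0.7] op 0.535 g 26.8 
dp [ 0.695 -1.287 -0.373] rot [ 0.051  0.003 -1.925]
```

Request:
{"fn": "play_rows", "kwargs": {"dp": [[0.3,-0.6,-0.2],[0.6,-1.2,-0.37],[0.695,-1.287,-0.373],[0.695,-1.287,-0.373],[0.695,-1.287,-0.373]], "rot": [[0,0,-0.9],[0,0,-1.8],[0,0,-1.925],[0,0,-1.925],[0,0,-1.925]]}}

```text
clock: 3.03
eef_pos: [475.9, -145.3, 152.5]
tcp_rot: [3.14, 0.0, 1.322]
contact_force: [-0.3, -0.4, -0.7]
opening: 0.539
grasp_force: 26.8
```

```bash
python3 wsnap.py w2; python3 go.py 477 -146.5 155 76
```

```text
t 3.08 at [ 476.1 -145.7  152.2] [1.7992e+02 2.0000e-02 7.5740e+01] F [ 0.2  0.1 -1.2] op 0.537 g 26.8 
dp [-0.014  0.026 -0.07 ] rot [ 0.013  0.003 -0.043]
```

View pics/w2.png

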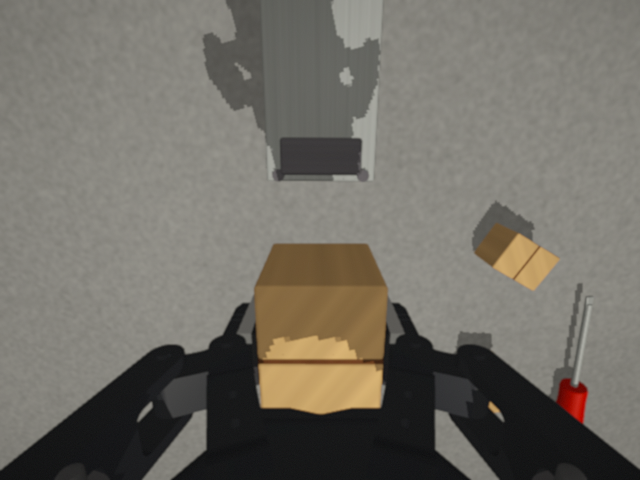

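Run:
```python
import cv2
a=cv2.imread("pics/w2.png")
b=cv2.resize(a[125:190,245:395],None,fx=5,fy=5,interpolation=cv2.INTER_CUBIC)
c=cv2.resize(a[235:300,245:395],None,fx=5,fy=5,interpolation=cv2.INTER_CUBIC)[:275]
import numpy as np
o=cv2.convertScaleAbs(np.vstack([b,c]),alpha=1.6,beta=20);cv2.imwrite("pics/w2c.png",o)
```

```text
(no output)
```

View pics/w2c.png

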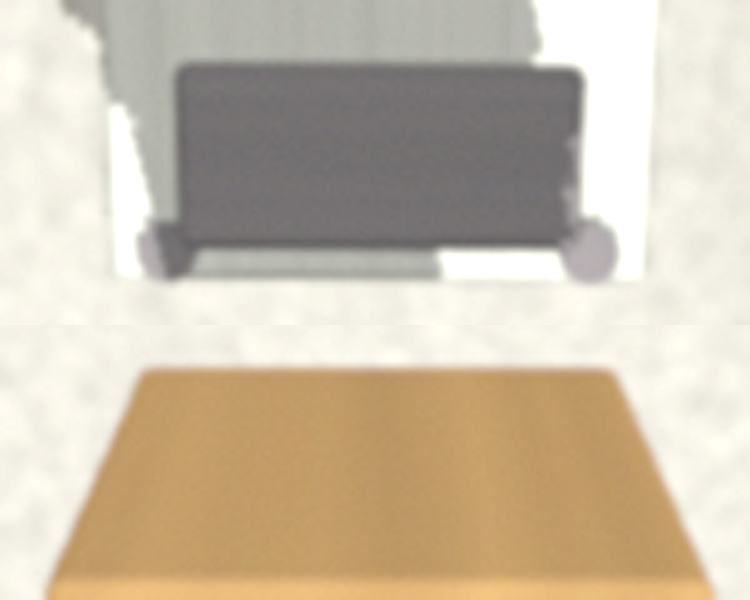

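Run:
```python
import geo
from geo import *
addw("w2");np.set_printoptions(precision=2,suppress=True)
P=geo.px
geo.px=lambda c,u:np.array(u,float)
w="w2"
cl=[(w,(-120,28,60),(280.3,137.9)),(w,(-120,-28,60),(361.5,138.1)),(w,(-145,28,60),(280.9,173.5)),(w,(-145,-28,60),(360.2,173.5)),(w,(-155,45,12),(267.9,180.7)),(w,(-155,-45,12),(373.5,180.7))]
p,e=fit(cl,[525,48,1.325]);print("clamp",p,np.degrees(p[2]));print(e.T)
s=np.load("w2.npz")
ob=[((30,23,-25),(273.3,243.9)),((30,-23,-25),(367.3,243.9)),((30,23,25),(254.9,285.5)),((30,-23,25),(387.5,285.8))]
def f(v):
    L=np.array([o[0] for o in ob],float)+[0,0,v[3]]
    return (proj(w,T(v,L))-np.array([o[1] for o in ob])).ravel()
r=least_squares(f,[476,-146,1.32,165]);print("block",r.x,np.degrees(r.x[2]),f(r.x).reshape(-1,2).T, "tcp",s["p"],np.degrees(s["r"]))
np.save("clamp2.npy",p)
d=np.array([r.x[0],r.x[1]])-s["p"][:2];a=s["r"][2];u=np.array([np.cos(a),np.sin(a)]);v=np.array([np.sin(a),-np.cos(a)])
print("block in tool x,y",d@u,d@v,"dz",r.x[3]-s["p"][2])
print("seat",T(p,[[-90,0,37]]))
```

```text
clamp [523.98  45.2    1.32] 75.71283821482518
[[-1.51  1.27 -0.79  1.17 -1.3   0.94]
 [-1.13 -1.27  1.32  1.35  0.11  0.15]]
block [ 474.3  -148.33    1.32  162.56] 75.60783693574719 [[ 0.42  0.14  0.13 -0.52]
 [-0.93 -0.77  0.66  0.54]] tcp [ 475.94 -145.34  152.47] [179.9    0.02  75.77]
block in tool x,y -3.3014309695985973 -0.856289621138416 dz 10.089951567825494
seat [[501.77 -42.01  37.  ]]
```

Run:
```python
from geo import *
import go
from rig import telemetry
p=np.load("clamp2.npy");X=T(p,[[-83,0,0]])[0];d=X[:2]-[474.3,-148.33]
t=np.array([475.94,-145.34])+d;print(t)
go.to(t[0],t[1],152,75.85)
```

```text
[505.13327695 -32.24080717]
t 3.08 at [ 476.1 -145.7  152.2] [1.7992e+02 2.0000e-02 7.5740e+01] F [ 0.2  0.1 -1.2] op 0.537 g 26.8 
dp [2.927 0.005 0.004] rot [ 0.013  0.003 -0.018]
```

Request:
{"fn": "play_rows", "kwargs": {"dp": [[0.8,0,0],[1.6,0,0],[2.4,0,0],[2.92,0,0],[2.92,0,0.5]], "rot": [[0,0,0],[0,0,0],[0,0,0],[0,0,0],[0,0,0]]}}

```text
clock: 3.5
eef_pos: [508.2, -29.7, 134.2]
tcp_rot: [3.135, -0.002, 1.323]
contact_force: [1.5, 0.2, -0.8]
opening: 0.537
grasp_force: 26.9
```

Request:
{"fn": "play_rows", "kwargs": {"dp": [[0,0,0.7],[0,0,1.4],[0,0,2.0],[0,0,2.4],[0,0,2.4]], "rot": [[0,0,0],[0,0,0],[0,0,0],[0,0,0],[0,0,0]]}}

```text
clock: 3.92
eef_pos: [502.2, -32.3, 32.4]
tcp_rot: [-3.136, 0.001, 1.322]
contact_force: [0.5, -0.8, -1.0]
opening: 0.534
grasp_force: 26.7
```

```bash
python3 go.py 505.1 -32.2 23.5 75.85
```

```text
t 3.92 at [502.2 -32.3  32.4] [-1.7969e+02  6.0000e-02  7.5720e+01] F [ 0.5 -0.8 -1. ] op 0.534 g 26.7 
dp [0.021 0.07  0.222] rot [-0.052  0.011 -0.021]
```

Request:
{"fn": "play_rows", "kwargs": {"dp": [[0,0.0,0.05],[0,0,0.1],[0,0,0.15],[0,0,0.2],[0,0,0.2]], "rot": [[0,0,0],[0,0,0],[0,0,0],[0,0,0],[0,0,0]]}}

```text
clock: 4.33
eef_pos: [504.3, -31.9, 28.4]
tcp_rot: [3.141, -0.0, 1.323]
contact_force: [-0.3, 0.7, -1.0]
opening: 0.535
grasp_force: 26.7
```

Request:
{"fn": "play_rows", "kwargs": {"dp": [[0,0,0.02],[0,0,0.04],[0,0,0.04],[0,0,0.04],[0,0,0.04]], "rot": [[0,0,0],[0,0,0],[0,0,0],[0,0,0],[0,0,0]]}}

```text
clock: 4.75
eef_pos: [503.9, -31.8, 26.4]
tcp_rot: [3.141, -0.0, 1.323]
contact_force: [-0.5, -0.3, -1.8]
opening: 0.537
grasp_force: 26.7
```

```bash
python3 go.py 505.1 -32.2 23.5 75.85
```

```text
t 4.75 at [503.9 -31.8  26.4] [179.99  -0.    75.82] F [-0.5 -0.3 -1.8] op 0.537 g 26.7 
dp [-0.003  0.032  0.073] rot [ 0.001 -0.    -0.004]
```

Request:
{"fn": "play_rows", "kwargs": {"dp": [[0,0.03,0.03],[0,0.03,0.05],[0,0.03,0.07],[0,0.03,0.07],[0,0.03,0.07]], "rot": [[0,0,0],[0,0,0],[0,0,0],[0,0,0],[0,0,0]]}}

```text
clock: 5.17
eef_pos: [504.9, -32.1, 23.4]
tcp_rot: [-3.141, 0.0, 1.323]
contact_force: [0.1, -1.0, -0.2]
opening: 0.536
grasp_force: 26.7
```

Request:
{"fn": "play_rows", "kwargs": {"dp": [[0,0,0.02],[0,0,0.04],[0,0,0.04],[0,0,0.04],[0,0,0.04]], "rot": [[0,0,0],[0,0,0],[0,0,0],[0,0,0],[0,0,0]]}}

```text
clock: 5.58
eef_pos: [505.1, -32.1, 22.7]
tcp_rot: [3.141, -0.0, 1.323]
contact_force: [-4.4, 0.4, 11.1]
opening: 0.532
grasp_force: 28.2
```

Request:
{"fn": "play_rows", "kwargs": {"dp": [[0,0,-0.02],[-0.04,0,-0.02],[-0.08,0,-0.02],[-0.12,0,-0.02],[-0.12,0,-0.02]], "rot": [[0,0,0],[0,0,0],[0,0,0],[0,0,0],[0,0,0]]}}

```text
clock: 6.0
eef_pos: [503.9, -37.1, 22.7]
tcp_rot: [3.141, 0.0, 1.323]
contact_force: [-0.1, -1.7, 1.0]
opening: 0.538
grasp_force: 27.0
```

Request:
{"fn": "play_rows", "kwargs": {"dp": [[-0.02,0,0],[-0.03,0,0],[-0.04,0,0],[-0.04,0,0],[-0.04,0,0]], "rot": [[0,0,0],[0,0,0],[0,0,0],[0,0,0],[0,0,0]]}}

```text
clock: 6.42
eef_pos: [503.5, -38.4, 22.7]
tcp_rot: [3.142, 0.0, 1.323]
contact_force: [0.4, -0.3, -0.5]
opening: 0.539
grasp_force: 26.9
```

Request:
{"fn": "play_rows", "kwargs": {"dp": [[-0.02,0,0],[-0.03,0,0],[-0.04,0,0],[-0.04,0,0],[-0.04,0,0]], "rot": [[0,0,0],[0,0,0],[0,0,0],[0,0,0],[0,0,0]]}}

```text
clock: 6.83
eef_pos: [503.0, -39.9, 22.7]
tcp_rot: [-3.142, 0.0, 1.323]
contact_force: [-0.3, -0.1, 0.0]
opening: 0.538
grasp_force: 26.9
```

Request:
{"fn": "play_rows", "kwargs": {"dp": [[-0.02,0,0],[-0.03,0,0],[-0.04,0,0],[-0.04,0,0],[-0.04,0,0]], "rot": [[0,0,0],[0,0,0],[0,0,0],[0,0,0],[0,0,0]]}}

```text
clock: 7.25
eef_pos: [502.9, -40.8, 22.8]
tcp_rot: [3.141, -0.001, 1.322]
contact_force: [1.8, 8.0, -0.5]
opening: 0.535
grasp_force: 26.8
```

Request:
{"fn": "play_rows", "kwargs": {"dp": [[0.01,0,0.02],[0.01,0,0.02],[0.01,0,0.02]], "rot": [[0,0,0],[0,0,0],[0,0,0]]}}

```text
clock: 7.5
eef_pos: [502.8, -40.7, 22.6]
tcp_rot: [3.142, -0.001, 1.323]
contact_force: [-2.5, 3.9, 12.8]
opening: 0.531
grasp_force: 28.3
```

Request:
{"fn": "play_rows", "kwargs": {"dp": [[0,0,0],[0,0,0],[0,0,0],[0,0,0],[0,0,0]], "rot": [[0,0,0],[0,0,0],[0,0,0],[0,0,0],[0,0,0]], "fingers": 1.0}}

```text
clock: 7.92
eef_pos: [502.6, -41.1, 21.8]
tcp_rot: [-3.141, 0.0, 1.323]
contact_force: [-0.3, -0.1, -0.1]
opening: 0.999
grasp_force: 0.0
```

Request:
{"fn": "play_rows", "kwargs": {"dp": [[0,0,-0.5],[0,0,-1.2],[0,0,-2.0],[0,0,-2.8],[0,0,-3.6]], "rot": [[0,0,0],[0,0,0],[0,0,0],[0,0,0],[0,0,0]]}}

```text
clock: 8.33
eef_pos: [502.3, -41.0, 167.2]
tcp_rot: [-3.141, 0.0, 1.323]
contact_force: [0.3, 0.0, -0.0]
opening: 1.0
grasp_force: 0.0
```

Request:
{"fn": "play_rows", "kwargs": {"dp": [[0,0,-0.6],[0,0,-0.6],[0,0,-0.6],[0,0,-0.6]], "rot": [[0,0,0],[0,0,0],[0,0,0],[0,0,0]]}}

```text
clock: 8.67
eef_pos: [502.2, -41.0, 189.3]
tcp_rot: [-3.141, 0.0, 1.323]
contact_force: [-0.6, 0.3, 0.1]
opening: 1.007
grasp_force: 0.0
```

```bash
python3 wsnap.py w3; python3 go.py 505.1 -32.2 180 75.85
```

```text
t 8.72 at [501.9 -41.  188.7] [-1.7989e+02  2.0000e-02  7.5820e+01] F [-0.4  0.5 -0. ] op 0.995 g 0.0 
dp [0.232 0.025 0.219] rot [-0.019  0.003 -0.005]
```

View pics/w3.png

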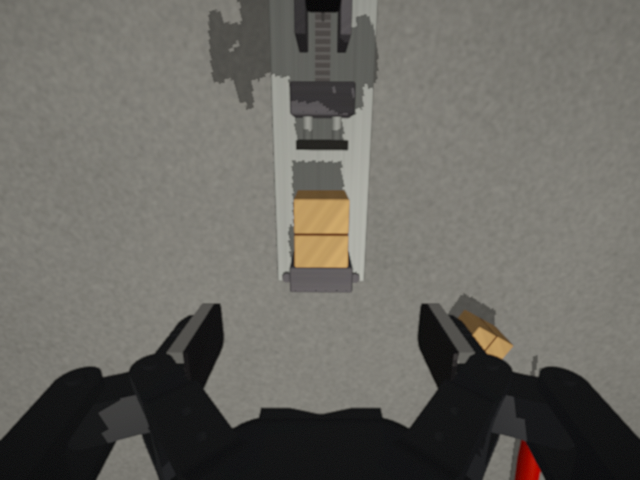

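Run:
```python
import geo
from geo import *
p=np.load("clamp2.npy")
for c,u,z in [("scene",(605,33),130),("scene",(669,38),132),("side",(183,78),130),("side",(150,41),132)]:
    f=lambda v:proj(c,T(p,[(v[0],v[1],z)]))[0]-px(c,u)
    print(c,z,least_squares(f,[90,0]).x.round(1))
```

```text
scene 130 [76.7  4.7]
scene 132 [117.2   6.5]
side 130 [75.  -3.8]
side 132 [115.3  -4.2]
```

Request:
{"fn": "play_rows", "kwargs": {"dp": [[0.64,0,0],[1.28,0,0],[1.92,0,0],[2.56,0,0],[3.2,0,0]], "rot": [[0,0,-1.15],[0,0,-2.3],[0,0,-3.45],[0,0,-4.6],[0,0,-5.75]], "fingers": 0}}

```text
clock: 9.13
eef_pos: [533.4, 84.1, 188.2]
tcp_rot: [-3.139, -0.001, 1.931]
contact_force: [1.3, -0.2, -0.3]
opening: 0.3
grasp_force: 0.0
```

Request:
{"fn": "play_rows", "kwargs": {"dp": [[0.46,0.32,0],[0.92,0.64,0],[1.38,0.96,0],[1.84,1.28,0],[2.3,1.6,0]], "rot": [[0,0,-1.15],[0,0,-2.3],[0,0,-3.45],[0,0,-4.6],[0,0,-5.75]]}}

```text
clock: 9.55
eef_pos: [561.4, 192.4, 187.9]
tcp_rot: [-3.139, -0.002, 2.534]
contact_force: [0.8, 0.1, 0.7]
opening: 0.003
grasp_force: 0.0
```

Request:
{"fn": "play_rows", "kwargs": {"dp": [[0,0,0],[0,0,0],[0,0,0],[0,0,0],[0,0,0]], "rot": [[0,0,-1.15],[0,0,-2.3],[0,0,-3.45],[0,0,-4.6],[0,0,-5.75]]}}

```text
clock: 9.97
eef_pos: [561.2, 191.4, 187.8]
tcp_rot: [-3.14, -0.003, 3.136]
contact_force: [-0.2, 0.8, 0.1]
opening: -0.004
grasp_force: 0.0
```

Run:
```python
from geo import *
import go
from rig import telemetry
p=np.load("clamp2.npy");X=T(p,[[150,0,0]])[0];print(X,telemetry.sense()["qpos"].round(2))
go.to(X[0],X[1],150,-104.3)
```

```text
[560.993455   190.56274793   0.        ] [ 0.33  0.35  1.74 -0.    1.05 -1.24]
t 9.97 at [561.2 191.4 187.8] [-179.94   -0.18  179.68] F [-0.2  0.8  0.1] op -0.004 g 0.0 
dp [ 0.003 -0.019  0.946] rot [ 1.100e-02 -3.300e-02 -1.267e+01]
```

Request:
{"fn": "play_rows", "kwargs": {"dp": [[0,0,0],[0,0,0],[0,0,0],[0,0,0],[0,0,0]], "rot": [[0,0,-1.15],[0,0,-2.3],[0,0,-3.45],[0,0,-4.6],[0,0,-5.75]]}}

```text
clock: 10.38
eef_pos: [561.3, 191.2, 187.9]
tcp_rot: [3.141, -0.003, -2.545]
contact_force: [0.5, -0.0, 0.9]
opening: -0.002
grasp_force: 0.0
```

Request:
{"fn": "play_rows", "kwargs": {"dp": [[0,0,0.2],[0,0,0.4],[0,0,0.6],[0,0,0.8],[0,0,1.0]], "rot": [[0,0,-1.15],[0,0,-2.3],[0,0,-3.45],[0,0,-4.6],[0,0,-5.75]]}}

```text
clock: 10.8
eef_pos: [561.1, 191.2, 147.6]
tcp_rot: [3.139, -0.002, -1.943]
contact_force: [0.2, -0.6, 0.0]
opening: 0.004
grasp_force: 0.0
```

Request:
{"fn": "play_rows", "kwargs": {"dp": [[0,0,0.3],[0,0,0.6],[0,0,0.6],[0,0,0.6],[0,0,0.6]], "rot": [[0,0,-1.15],[0,0,-1.17],[0,0,-1.17],[0,0,-1.17],[0,0,-1.17]]}}

```text
clock: 11.22
eef_pos: [562.1, 191.6, 125.7]
tcp_rot: [3.141, -0.0, -1.829]
contact_force: [-1.6, -1.0, -0.4]
opening: 0.001
grasp_force: 0.0
```

```bash
python3 wsnap.py w4;python3 go.py 561 190.5 102 -104.3
```

```text
t 11.27 at [562.4 191.6 126.1] [-1.7999e+02  1.0000e-02 -1.0479e+02] F [-0.2  0.5  0.4] op 0.004 g 0.0 
dp [0.036 0.027 0.603] rot [-0.001  0.001 -0.081]
```

View pics/w4.png

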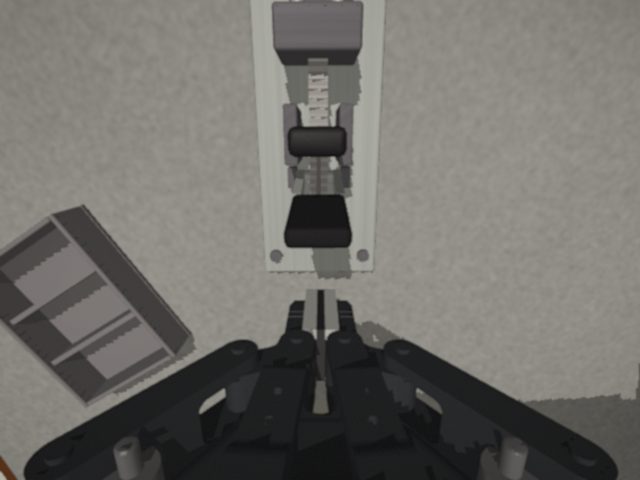

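Request:
{"fn": "play_rows", "kwargs": {"dp": [[0,0,0.3],[0,0.02,0.6],[0.2,0.02,0.6],[0.4,0.02,0.6],[0.4,0.02,0.6]], "rot": [[0,0,-0.08],[0,0,-0.08],[0,0,-0.08],[0,0,-0.08],[0,0,-0.08]]}}

```text
clock: 11.68
eef_pos: [556.4, 174.7, 101.5]
tcp_rot: [3.14, -0.001, -1.819]
contact_force: [-0.3, -0.4, -0.8]
opening: -0.0
grasp_force: 0.0
```

Request:
{"fn": "play_rows", "kwargs": {"dp": [[0.05,0,0],[0.1,0,0],[0.15,0,0],[0.2,0,0],[0.2,0,0]], "rot": [[0,0,0],[0,0,0],[0,0,0],[0,0,0],[0,0,0]]}}

```text
clock: 12.1
eef_pos: [555.7, 168.4, 102.3]
tcp_rot: [-3.141, 0.0, -1.818]
contact_force: [0.7, 1.1, 0.1]
opening: 0.001
grasp_force: 0.5
```

Request:
{"fn": "play_rows", "kwargs": {"dp": [[0.05,0,0],[0.1,0,0],[0.15,0,0],[0.2,0,0],[0.2,0,0]], "rot": [[0,0,0],[0,0,0],[0,0,0],[0,0,0],[0,0,0]]}}

```text
clock: 12.52
eef_pos: [553.3, 160.4, 101.9]
tcp_rot: [3.142, -0.0, -1.818]
contact_force: [-0.0, 1.0, 0.9]
opening: -0.001
grasp_force: 0.6
```

```bash
cat > st.py <<'E'
# state in clamp axes + crops from wrist/side saved for tracking
import sys,cv2,numpy as np
from geo import *
from rig import telemetry,optics
n=sys.argv[1];p=np.load("clamp2.npy");u=np.array([np.cos(p[2]),np.sin(p[2])])
s=telemetry.sense()
print("t",round(s["clock"],2),"clampx",round(float((s["eef_pos"][:2]-p[:2])@u),1),"z",s["eef_pos"][2].round(1),"Fx",round(float(s["contact_force"][:2]@u),1),"F",s["contact_force"].round(1))
f=optics.grab_frame("wrist");cv2.imwrite(f"pics/{n}.png",f["color"][:,:,::-1])
f=optics.grab_frame("side");cv2.imwrite(f"pics/{n}s.png",f["color"][:,:,::-1])
f=optics.grab_frame("scene");cv2.imwrite(f"pics/{n}c.png",f["color"][:,:,::-1])
E
python3 st.py a1
```

```text
t 12.52 clampx 118.9 z 101.9 Fx 0.9 F [-0.   1.   0.9]
```

Request:
{"fn": "play_rows", "kwargs": {"dp": [[0.05,0,0],[0.1,0,0],[0.15,0,0],[0.2,0,0],[0.2,0,0]], "rot": [[0,0,0],[0,0,0],[0,0,0],[0,0,0],[0,0,0]]}}

```text
clock: 13.08
eef_pos: [551.4, 152.8, 102.0]
tcp_rot: [-3.142, 0.0, -1.818]
contact_force: [-0.3, 3.3, 1.2]
opening: -0.002
grasp_force: 1.8
```

Request:
{"fn": "play_rows", "kwargs": {"dp": [[0.04,0,0],[0.08,0,0],[0.1,0,0],[0.1,0,0],[0.1,0,0]], "rot": [[0,0,0],[0,0,0],[0,0,0],[0,0,0],[0,0,0]]}}

```text
clock: 13.5
eef_pos: [550.4, 149.1, 101.9]
tcp_rot: [3.141, -0.0, -1.818]
contact_force: [-0.6, 4.0, 1.7]
opening: 0.004
grasp_force: 1.9
```

```bash
python3 st.py a2
python3 - <<'E'
import cv2,numpy as np
# compare side crops before / now, wrist now
a=[cv2.imread(f"pics/{n}.png") for n in("side0","a2s")]
c=[cv2.resize(i[190:305,255:355],(390,449),interpolation=cv2.INTER_CUBIC) for i in a]
cv2.imwrite("pics/cmp.png",np.hstack(c))
E
```

```text
t 13.5 clampx 107.2 z 101.9 Fx 3.7 F [-0.6  4.   1.7]
```

View pics/cmp.png

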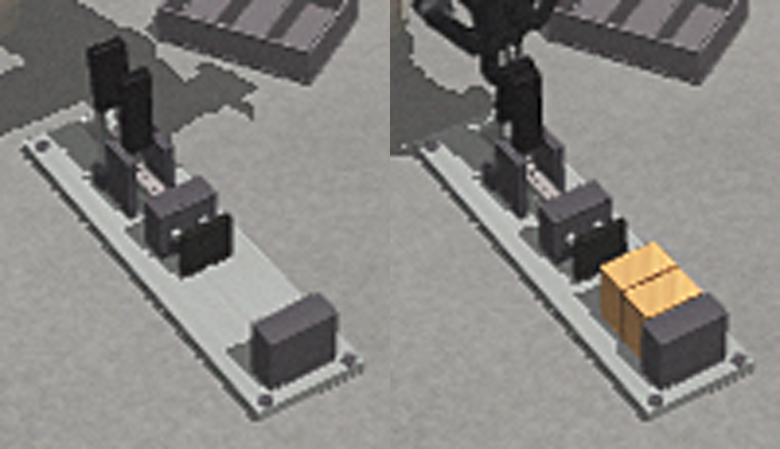

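```bash
cat > jw.py <<'E'
# side/scene rectified tracking of moving jaw: sample plane z=58 (jaw top) along clamp x, correlate with first frame
import sys,cv2
from geo import *
p=np.load("clamp2.npy")
xs=np.arange(-110,100,.5);ys=np.arange(-22,23,2.)
G=np.array([(x,y,58) for x in xs for y in ys])
def strip(f,c):
    im=cv2.GaussianBlur(cv2.imread(f),(0,0),.6).astype(np.float32);q=proj(c,T(p,G)).astype(np.float32)
    return cv2.remap(im,q[:,0].reshape(len(xs),-1),q[:,1].reshape(len(xs),-1),cv2.INTER_CUBIC)
def adv(f0,f,c,a=18,b=46,hint=(0,85)):
    A=strip(f0,c);B=strip(f,c);i=int((a+110)*2);j=int((b+110)*2);t=A[i:j];out=[]
    r=cv2.matchTemplate(B,t,cv2.TM_CCOEFF_NORMED)[:,0]
    lo,hi=i-2*hint[1],i-2*hint[0]+1;lo=max(lo,0);k=lo+int(np.argmax(r[lo:hi]))
    if 0<k<len(r)-1: d=.5*(r[k-1]-r[k+1])/(r[k-1]-2*r[k]+r[k+1])
    else: d=0
    return (i-k-d)/2,r[k]
if __name__=="__main__":
    n=sys.argv[1];h=tuple(map(float,sys.argv[2:4])) if len(sys.argv)>3 else (0,85);h=(int(h[0]),int(h[1]))
    print("side",adv("pics/side0.png",f"pics/{n}s.png","side",hint=h),"scene",adv("pics/scene0.png",f"pics/{n}c.png","scene",hint=h))
E
python3 jw.py a1; python3 jw.py a2
python3 - <<'E'
from geo import *
import numpy as np
addw("w4");p=np.load("clamp2.npy")
print(proj("w4",T(p,[(45,0,58),(21,0,58),(76,0,130),(118,0,130)])).round(0))
w=dict(np.load("w4.npz"));w["p"]=np.array([*T(p,[(107,0,0)])[0][:2],102]);np.savez("wx.npz",**w);addw("wx")
print(proj("wx",T(p,[(45,0,58),(0,0,58),(-19,0,58),(-30,0,58)])).round(0))
E
```

```text
side (np.float32(-0.22364599), np.float32(0.9892043)) scene (np.float32(0.0012123573), np.float32(0.99979365))
side (np.float32(2.663681), np.float32(0.93153083)) scene (np.float32(5.7922673), np.float32(0.990991))
[[318.  83.]
 [318.  36.]
 [318. 142.]
 [319. 243.]]
[[317. 166.]
 [316.  75.]
 [316.  31.]
 [316.   5.]]
```

Run:
```python
import jw,cv2
from jw import *
addw("w3");addw("w4")
for f,c in (("w3","w3"),("w4","w4"),("scene0","scene"),("a2c","scene")):
    s=strip(f"pics/{f}.png",c)[:,9:14].mean((1,2))
    print(c,[(int(x),int(v)) for x,v in zip(xs[::6],s[::6]) if -40<x<70])
print(proj("w3",T(p,[(-5,0,55),(3,0,55),(21,0,58),(45,0,58),(-60,0,62),(-120,0,60)])).round(0))
```

```text
w3 [(-38, 94), (-35, 93), (-32, 99), (-29, 159), (-26, 159), (-23, 147), (-20, 34), (-17, 35), (-14, 68), (-11, 93), (-8, 93), (-5, 93), (-2, 93), (1, 82), (4, 68), (7, 88), (10, 78), (13, 62), (16, 54), (19, 53), (22, 56), (25, 54), (28, 71), (31, 85), (34, 78), (37, 74), (40, 87), (43, 71), (46, 86), (49, 73), (52, 76), (55, 81), (58, 70), (61, 87), (64, 71), (67, 73)]
w4 [(-38, 0), (-35, 0), (-32, 0), (-29, 0), (-26, 0), (-23, 0), (-20, 0), (-17, 0), (-14, 0), (-11, 0), (-8, 0), (-5, 0), (-2, 0), (1, 0), (4, 32), (7, 105), (10, 105), (13, 103), (16, 102), (19, 100), (22, 104), (25, 100), (28, 55), (31, 47), (34, 86), (37, 99), (40, 96), (43, 130), (46, 155), (49, 136), (52, 155), (55, 147), (58, 126), (61, 153), (64, 144), (67, 147)]
scene [(-38, 133), (-35, 133), (-32, 136), (-29, 136), (-26, 135), (-23, 127), (-20, 86), (-17, 34), (-14, 24), (-11, 36), (-8, 88), (-5, 127), (-2, 135), (1, 137), (4, 125), (7, 91), (10, 76), (13, 75), (16, 73), (19, 74), (22, 76), (25, 74), (28, 62), (31, 62), (34, 109), (37, 134), (40, 133), (43, 132), (46, 135), (49, 135), (52, 135), (55, 132), (58, 105), (61, 47), (64, 38), (67, 36)]
scene [(-38, 127), (-35, 127), (-32, 131), (-29, 126), (-26, 88), (-23, 34), (-20, 22), (-17, 35), (-14, 96), (-11, 128), (-8, 125), (-5, 126), (-2, 117), (1, 87), (4, 73), (7, 71), (10, 71), (13, 71), (16, 71), (19, 72), (22, 58), (25, 53), (28, 103), (31, 130), (34, 130), (37, 130), (40, 127), (43, 126), (46, 129), (49, 130), (52, 130), (55, 126), (58, 101), (61, 45), (64, 35), (67, 34)]
[[321. 127.]
 [322. 116.]
 [322.  90.]
 [322.  54.]
 [321. 199.]
 [321. 267.]]
```

Request:
{"fn": "play_rows", "kwargs": {"dp": [[0.03,0,0],[0.06,0,0],[0.08,0,0],[0.08,0,0],[0.08,0,0]], "rot": [[0,0,0],[0,0,0],[0,0,0],[0,0,0],[0,0,0]]}}

```text
clock: 14.07
eef_pos: [550.1, 147.4, 101.9]
tcp_rot: [-3.141, 0.002, -1.819]
contact_force: [1.2, 11.8, -2.0]
opening: -0.003
grasp_force: 5.6
```

```bash
python3 st.py a3; python3 jw.py a3
```

```text
t 14.07 clampx 105.4 z 101.9 Fx 11.8 F [ 1.2 11.8 -2. ]
side (np.float32(3.5749958), np.float32(0.8950163)) scene (np.float32(6.683888), np.float32(0.9915547))
```

Request:
{"fn": "play_rows", "kwargs": {"dp": [[0.03,0,0],[0.06,0,0],[0.08,0,0],[0.08,0,0],[0.08,0,0]], "rot": [[0,0,0],[0,0,0],[0,0,0],[0,0,0],[0,0,0]]}}

```text
clock: 14.63
eef_pos: [549.9, 146.3, 101.9]
tcp_rot: [-3.141, 0.006, -1.82]
contact_force: [2.5, 22.7, -6.7]
opening: -0.002
grasp_force: 10.8
```

```bash
python3 st.py a4; python3 jw.py a4
```

```text
t 14.63 clampx 104.3 z 101.9 Fx 22.6 F [ 2.5 22.7 -6.7]
side (np.float32(3.8723323), np.float32(0.8855412)) scene (np.float32(7.305586), np.float32(0.99592984))
```

Request:
{"fn": "play_rows", "kwargs": {"dp": [[-0.2,0,0],[-0.4,0,0],[-0.6,0,0],[-0.8,0,0],[-0.8,0,0]], "rot": [[0,0,0],[0,0,0],[0,0,0],[0,0,0],[0,0,0]]}}

```text
clock: 15.2
eef_pos: [557.1, 174.9, 101.8]
tcp_rot: [-3.142, -0.0, -1.817]
contact_force: [0.3, -0.1, -0.9]
opening: 0.0
grasp_force: 0.0
```

```bash
python3 st.py a5; python3 jw.py a5
```

```text
t 15.2 clampx 133.8 z 101.8 Fx -0.1 F [ 0.3 -0.1 -0.9]
side (np.float32(3.5361178), np.float32(0.88903034)) scene (np.float32(7.3111463), np.float32(0.99588764))
```

Request:
{"fn": "play_rows", "kwargs": {"dp": [[0.2,0,0],[0.4,0,0],[0.6,0,0],[0.72,0,0],[0.72,0,0]], "rot": [[0,0,0],[0,0,0],[0,0,0],[0,0,0],[0,0,0]]}}

```text
clock: 15.77
eef_pos: [550.2, 146.9, 102.1]
tcp_rot: [-3.141, 0.005, -1.821]
contact_force: [2.5, 15.7, -4.7]
opening: -0.002
grasp_force: 7.2
```

```bash
python3 st.py a6; python3 jw.py a6
python3 - <<'E'
from jw import *
for f in ("scene0","a4c","a6c"):
    s=strip(f"pics/{f}.png","scene")[:,9:14].mean((1,2));print([(int(x),int(v)) for x,v in zip(xs[::4],s[::4]) if -50<x<40])
E
```

```text
t 15.77 clampx 105.1 z 102.1 Fx 15.8 F [ 2.5 15.7 -4.7]
side (np.float32(0.56463355), np.float32(0.7441101)) scene (np.float32(17.802933), np.float32(0.9910379))
[(-48, 136), (-46, 136), (-44, 135), (-42, 134), (-40, 134), (-38, 133), (-36, 133), (-34, 134), (-32, 136), (-30, 136), (-28, 136), (-26, 135), (-24, 132), (-22, 119), (-20, 86), (-18, 47), (-16, 28), (-14, 24), (-12, 28), (-10, 51), (-8, 88), (-6, 119), (-4, 132), (-2, 135), (0, 137), (2, 135), (4, 125), (6, 103), (8, 83), (10, 76), (12, 75), (14, 74), (16, 73), (18, 74), (20, 75), (22, 76), (24, 76), (26, 72), (28, 62), (30, 56), (32, 75), (34, 109), (36, 129), (38, 135)]
[(-48, 130), (-46, 131), (-44, 130), (-42, 129), (-40, 128), (-38, 127), (-36, 126), (-34, 127), (-32, 129), (-30, 122), (-28, 96), (-26, 55), (-24, 29), (-22, 23), (-20, 24), (-18, 38), (-16, 72), (-14, 108), (-12, 125), (-10, 127), (-8, 125), (-6, 123), (-4, 116), (-2, 97), (0, 79), (2, 73), (4, 71), (6, 71), (8, 70), (10, 70), (12, 71), (14, 72), (16, 72), (18, 70), (20, 61), (22, 52), (24, 62), (26, 92), (28, 118), (30, 129), (32, 130), (34, 130), (36, 130), (38, 129)]
[(-48, 130), (-46, 131), (-44, 129), (-42, 126), (-40, 113), (-38, 82), (-36, 43), (-34, 24), (-32, 20), (-30, 23), (-28, 45), (-26, 81), (-24, 112), (-22, 125), (-20, 127), (-18, 129), (-16, 131), (-14, 121), (-12, 98), (-10, 78), (-8, 72), (-6, 72), (-4, 71), (-2, 71), (0, 71), (2, 72), (4, 72), (6, 72), (8, 68), (10, 56), (12, 47), (14, 68), (16, 106), (18, 128), (20, 130), (22, 129), (24, 130), (26, 130), (28, 129), (30, 130), (32, 130), (34, 130), (36, 130), (38, 129)]
```

Request:
{"fn": "play_rows", "kwargs": {"dp": [[-0.2,0,0],[-0.4,0,0],[-0.6,0,0],[-0.72,0,0],[-0.72,0,0]], "rot": [[0,0,0],[0,0,0],[0,0,0],[0,0,0],[0,0,0]]}}

```text
clock: 16.33
eef_pos: [556.9, 174.5, 101.8]
tcp_rot: [3.142, -0.0, -1.817]
contact_force: [-0.4, -0.5, -0.7]
opening: 0.004
grasp_force: 0.0
```

Request:
{"fn": "play_rows", "kwargs": {"dp": [[0.2,0,0],[0.4,0,0],[0.6,0,0],[0.72,0,0],[0.72,0,0]], "rot": [[0,0,0],[0,0,0],[0,0,0],[0,0,0],[0,0,0]]}}

```text
clock: 16.75
eef_pos: [550.1, 146.9, 102.0]
tcp_rot: [-3.141, 0.005, -1.821]
contact_force: [2.1, 15.9, -3.5]
opening: 0.001
grasp_force: 7.3
```

```bash
cat > pd.py <<'E'
# jaw front edge, jaw rear edge and pad positions in the scene strip
import sys
from jw import *
def edges(f):
    s=strip(f,"scene")[:,9:14].mean((1,2))
    # rear edge: last upward crossing of 95 before the fixed grip (x<50); pad: dark minimum, fixed by half levels
    up=[x for x,a,b in zip(xs,s,s[1:]) if a<95<=b and -105<x<50];dn=[x for x,a,b in zip(xs,s,s[1:]) if a>=95>b and -105<x<50]
    return "up",[float(v) for v in up],"down",[float(v) for v in dn]
for n in sys.argv[1:]: print(n,edges(f"pics/{n}.png"))
E
python3 st.py a7; python3 jw.py a7; python3 pd.py scene0 a4c a6c a7c
```

```text
t 16.75 clampx 105.0 z 102.0 Fx 15.9 F [ 2.1 15.9 -3.5]
side (np.float32(0.6429024), np.float32(0.7592831)) scene (np.float32(28.178986), np.float32(0.9891759))
scene0 ('up', [-8.0, 33.0], 'down', [-20.5, 6.5])
a4c ('up', [-53.5, -15.0, 26.0], 'down', [-59.5, -28.0, -2.0])
a6c ('up', [-53.5, -25.5, 15.0], 'down', [-59.5, -39.0, -12.0])
a7c ('up', [-53.5, -36.5, 5.0], 'down', [-59.5, -50.0, -23.0])
```

Request:
{"fn": "play_rows", "kwargs": {"dp": [[-0.2,0,0],[-0.4,0,0],[-0.6,0,0],[-0.72,0,0],[-0.72,0,0]], "rot": [[0,0,0],[0,0,0],[0,0,0],[0,0,0],[0,0,0]]}}

```text
clock: 17.32
eef_pos: [556.9, 174.5, 101.8]
tcp_rot: [3.142, -0.0, -1.818]
contact_force: [-0.2, -0.3, 0.2]
opening: 0.002
grasp_force: 0.0
```

Request:
{"fn": "play_rows", "kwargs": {"dp": [[0.2,0,0],[0.4,0,0],[0.55,0,0],[0.68,0,0],[0.72,0,0]], "rot": [[0,0,0],[0,0,0],[0,0,0],[0,0,0],[0,0,0]]}}

```text
clock: 17.73
eef_pos: [550.0, 146.7, 102.0]
tcp_rot: [-3.141, 0.004, -1.821]
contact_force: [2.0, 18.2, -5.3]
opening: -0.004
grasp_force: 8.8
```

```bash
python3 st.py a8; python3 jw.py a8; python3 pd.py a8c
```

```text
t 17.73 clampx 104.8 z 102.0 Fx 18.2 F [ 2.  18.2 -5.3]
side (np.float32(-0.5699943), np.float32(0.76891184)) scene (np.float32(38.537228), np.float32(0.98385864))
a8c ('up', [-44.5, -5.5], 'down', [-60.0, -34.0])
```

Request:
{"fn": "play_rows", "kwargs": {"dp": [[-0.1,0,0],[-0.2,0,0],[-0.3,0,0],[-0.42,0,0],[-0.42,0,0]], "rot": [[0,0,0],[0,0,0],[0,0,0],[0,0,0],[0,0,0]]}}

```text
clock: 18.3
eef_pos: [553.9, 162.7, 101.8]
tcp_rot: [3.141, -0.0, -1.818]
contact_force: [0.5, -0.1, 0.5]
opening: 0.003
grasp_force: 0.6
```

```bash
python3 st.py a9; python3 jw.py a9; python3 pd.py a9c
```

```text
t 18.3 clampx 121.2 z 101.8 Fx 0.0 F [ 0.5 -0.1  0.5]
side (np.float32(-0.9031024), np.float32(0.7753413)) scene (np.float32(38.55175), np.float32(0.9835716))
a9c ('up', [-44.5, -5.5], 'down', [-60.0, -34.0])
```

Request:
{"fn": "play_rows", "kwargs": {"dp": [[0.08,0,0],[0.16,0,0],[0.24,0,0],[0.3,0,0],[0.3,0,0]], "rot": [[0,0,0],[0,0,0],[0,0,0],[0,0,0],[0,0,0]]}}

```text
clock: 18.87
eef_pos: [550.8, 150.4, 102.0]
tcp_rot: [3.142, 0.0, -1.819]
contact_force: [0.2, 4.3, 1.0]
opening: 0.005
grasp_force: 2.0
```

```bash
python3 st.py a10; python3 jw.py a10; python3 pd.py a10c
```

```text
t 18.87 clampx 108.5 z 102.0 Fx 4.2 F [0.2 4.3 1. ]
side (np.float32(0.30911207), np.float32(0.7740972)) scene (np.float32(41.554523), np.float32(0.983094))
a10c ('up', [-44.5, -8.5], 'down', [-60.0, -36.5])
```

Request:
{"fn": "play_rows", "kwargs": {"dp": [[0.04,0,0],[0.08,0,0],[0.1,0,0],[0.1,0,0],[0.1,0,0]], "rot": [[0,0,0],[0,0,0],[0,0,0],[0,0,0],[0,0,0]]}}

```text
clock: 19.43
eef_pos: [550.1, 147.8, 101.9]
tcp_rot: [-3.141, 0.002, -1.819]
contact_force: [0.7, 9.3, -2.0]
opening: 0.002
grasp_force: 4.5
```

```bash
python3 st.py a11; python3 jw.py a11; python3 pd.py a11c
python3 - <<'E'
from jw import *
for f in ("a7c","a8c","a11c"):
    s=strip(f"pics/{f}.png","scene")[:,9:14].mean((1,2));print([(int(x),int(v)) for x,v in zip(xs[::4],s[::4]) if -70<x<10])
E
```

```text
t 19.43 clampx 105.9 z 101.9 Fx 9.2 F [ 0.7  9.3 -2. ]
side (np.float32(0.26887798), np.float32(0.7852334)) scene (np.float32(43.36566), np.float32(0.98041695))
a11c ('up', [-44.5, -10.5], 'down', [-60.0, -39.0])
[(-68, 153), (-66, 153), (-64, 151), (-62, 138), (-60, 109), (-58, 77), (-56, 72), (-54, 87), (-52, 104), (-50, 101), (-48, 66), (-46, 33), (-44, 23), (-42, 20), (-40, 25), (-38, 57), (-36, 99), (-34, 123), (-32, 129), (-30, 129), (-28, 128), (-26, 123), (-24, 108), (-22, 87), (-20, 75), (-18, 71), (-16, 71), (-14, 70), (-12, 70), (-10, 70), (-8, 71), (-6, 73), (-4, 72), (-2, 64), (0, 49), (2, 46), (4, 72), (6, 105), (8, 124)]
[(-68, 152), (-66, 153), (-64, 151), (-62, 139), (-60, 104), (-58, 58), (-56, 31), (-54, 24), (-52, 22), (-50, 22), (-48, 34), (-46, 66), (-44, 101), (-42, 121), (-40, 125), (-38, 124), (-36, 115), (-34, 97), (-32, 80), (-30, 72), (-28, 71), (-26, 71), (-24, 70), (-22, 70), (-20, 71), (-18, 72), (-16, 72), (-14, 69), (-12, 60), (-10, 47), (-8, 51), (-6, 80), (-4, 112), (-2, 129), (0, 132), (2, 132), (4, 131), (6, 129), (8, 127)]
[(-68, 153), (-66, 153), (-64, 151), (-62, 138), (-60, 104), (-58, 59), (-56, 31), (-54, 23), (-52, 22), (-50, 23), (-48, 35), (-46, 66), (-44, 100), (-42, 116), (-40, 105), (-38, 85), (-36, 75), (-34, 72), (-32, 72), (-30, 70), (-28, 70), (-26, 70), (-24, 71), (-22, 72), (-20, 72), (-18, 67), (-16, 54), (-14, 46), (-12, 63), (-10, 96), (-8, 120), (-6, 128), (-4, 128), (-2, 130), (0, 132), (2, 132), (4, 131), (6, 129), (8, 127)]
```

Request:
{"fn": "play_rows", "kwargs": {"dp": [[0.02,0,0],[0.04,0,0],[0.05,0,0],[0.05,0,0],[0.05,0,0]], "rot": [[0,0,0],[0,0,0],[0,0,0],[0,0,0],[0,0,0]]}}

```text
clock: 20.0
eef_pos: [550.0, 147.1, 101.9]
tcp_rot: [-3.141, 0.004, -1.819]
contact_force: [2.2, 16.2, -3.9]
opening: 0.002
grasp_force: 7.7
```

```bash
python3 st.py a12; python3 jw.py a12; python3 pd.py a12c
python3 - <<'E'
import cv2,numpy as np
for n in ("a4","a6","a7","a8","a11","a12"):
    g=cv2.imread(f"pics/{n}.png",0)[:200,285:345].mean(1);d=np.diff(cv2.GaussianBlur(g.reshape(-1,1),(1,5),1).ravel())
    i=[k for k in range(2,len(d)-2) if abs(d[k])>4 and abs(d[k])==max(abs(d[k-2:k+3]))]
    print(n,[(k+round(float(.5*(abs(d[k-1])-abs(d[k+1]))/(abs(d[k-1])-2*abs(d[k])+abs(d[k+1]))),1),round(float(d[k]),0)) for k in i])
E
```

```text
t 20.0 clampx 105.2 z 101.9 Fx 16.2 F [ 2.2 16.2 -3.9]
side (np.float32(0.012246679), np.float32(0.78995985)) scene (np.float32(43.494553), np.float32(0.9855371))
a12c ('up', [-44.5, -10.5], 'down', [-60.0, -38.5])
a4 [(13.7, -19.0), (30.9, -5.0), (39.7, 10.0), (49.2, 14.0), (71.2, -11.0), (120.0, -11.0), (123.7, 15.0), (139.9, 6.0), (161.4, 6.0), (180.2, -12.0)]
a6 [(4.2, -5.0), (15.4, 9.0), (27.6, 14.0), (32.6, 5.0), (46.0, -11.0), (97.1, -11.0), (104.7, 9.0), (119.7, 6.0), (145.0, 10.0), (179.3, -11.0)]
a7 [(6.5, 16.0), (21.0, -10.0), (73.9, -10.0), (81.0, 7.0), (86.5, 10.0), (99.7, 7.0), (127.1, 10.0), (179.5, -11.0)]
a8 [(50.5, -10.0), (60.2, 7.0), (67.9, 12.0), (79.0, 7.0), (110.6, 8.0), (179.8, -12.0)]
a11 [(36.9, -10.0), (48.5, 7.0), (57.1, 13.0), (67.5, 7.0), (93.0, -4.0), (100.5, 8.0), (178.7, -12.0)]
a12 [(37.6, -10.0), (48.8, 7.0), (57.5, 12.0), (67.9, 8.0), (93.4, -4.0), (100.6, 9.0), (179.3, -11.0)]
```

Run:
```python
from geo import *
p=np.load("clamp2.npy");w=dict(np.load("w4.npz"));w["p"]=np.array([*T(p,[(105,0,0)])[0][:2],106.]);np.savez("wx.npz",**w);addw("wx")
x=np.arange(-60,50,.2)
for z in (12,35,58):
    r=proj("wx",T(p,np.c_[x,0*x,0*x+z]))[:,1];print(z,[round(float(np.interp(v,r,x)),1) for v in (120,97.1,73.9,50.5,37.6)],[round(float(np.interp(v,r,x)),1) for v in (71.2,46,21)])
```

```text
12 [17.1, 3.1, -10.5, -23.8, -30.9] [-12.1, -26.3, -39.8]
35 [18.2, 5.6, -6.8, -18.7, -25.1] [-8.2, -21.0, -33.2]
58 [19.3, 8.0, -3.0, -13.6, -19.4] [-4.2, -15.7, -26.5]
```

```bash
python3 -c "
from rig import r
print(r.sign_off())"
```

```text
the job is handed in; nothing more can be done
None
```

I handed the job in with the block seated flush against the fixed jaw and its glue line parallel to the jaw faces. The pad is pushed in about 8 to 9 mm by camera estimate (half-way is 9 mm), and the shut fingers are still holding the trigger fully squeezed.

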